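# Swap the flip-mounted samples in the microwave line

### The arm

A 6-joint arm with a two-finger parallel gripper is mounted at the origin on the work surface. World frame = base frame: x ahead of the robot, y to its left, z up, the work surface at z = 0. Lengths are in m, angles in rad, forces in N, time in s.
With the tool pointing down it reaches from about 0.25 to 0.775 m from the base axis. Payload 4 kg.
Tool frame: the origin (TCP) lies on the mounting face of the last link; the fingertips stand 199 mm ahead of it and the grasp point (between the pads) lies 180 mm ahead of it; z points along the fingers, y is the direction in which the jaws open and shut (so a half turn about z gives the same grasp; the last joint's range is limited). The gripper opens to 94 mm and grips with 3 to 60 N. Pads are 16 mm wide; open, the fingers measure 119 mm over their backs; the gripper's body (75 mm by 177 mm) begins 78 mm behind the grasp point.
Start: joints at [-1.228, 0.087, 1.371, -0, 1.684, -0.103], TCP at [0.237, -0.496, 0.405] pointing down, gripper open.
Joint ranges: [-3.1, 3.1], [-0.76, 2.03], [0.27, 2.55], [-1.08, 4.22], [0.17, 2.65], [-2.57, 2.57]. Speed limits (rad/s): [2.79, 2.79, 3.14, 3.14, 3.14, 3.14].

### API

Orientations are given as a unit quaternion [w, x, y, z].
In Python, from rig import * gives the robot as it stands. The module is installed in compiled form; this text tells all that it offers.
- The arm moves only by the tool send_rows, never from a script. Its argument "motion" is a list of rows, each an object of numbers: "rx", "ry", "rz": the turn, a rotation vector about the tool's x, y, z in rad; "x", "y", "z": the shift along the tool's x, y, z in m; "fingers": the closure, from -1 (fully open) to 1 (shut). A call has 1 to 20 rows; each row shifts and turns the pose as measured when the row begins, along the tool's axes as they then stand; what a row does not reach is not made up. A row lasts 1/12 s, in which the tool goes at most 41.7 mm and 7.16 degrees, less where a joint would pass 70% of its speed; a pose out of reach is approached as far as the arm can. A call is refused whole if a number of a shift passes 0.0417 or a number of a turn 0.125, either way. A call with a gripper value outside its range is refused whole. The fingers move at their own pace and stop on an object; "grip_force" is the grip in N (left out, the last holds). Time passes only in rows, so rows that do not move let the fingers close. It gives the time, the measured TCP pose, the force and the opening at its end, in the units of the state.
- get_state(): the state, without advancing time (a new reading comes with each control period).
- snapshot(name): name is "scene" or "top" or "wrist"; returns a dict with "pixels" (480x640x3 uint8, red, green, blue), "z_map" (480x640 float32, m along the optical axis (not along the pixel's ray), 0 where there is no reading), "fx", "fy", "cx", "cy" (pixels), "k1" (the pictures are not rectified: a ray, as slopes to the right and down, at radius r is drawn at 1 + k1 r^2 times it, then the intrinsics apply), "R" (3x3) and "t" (3): a world point X has camera coordinates R X + t; the wrist camera has in their place "tool_from_camera" (4x4, takes a point from camera to tool coordinates, whose origin is the TCP and whose axes are the flange's). Camera axes: x right, y down, z forward; pixel columns grow to the right and rows downward; lengths in m; the calibration is good to about 2 mm. A picture is of the moment at which its call begins: read the wrist's pose just before it.
- sign_off(): hands the job in, once; it reports no verdict.
The state is a dict: "time_s": time; "qpos": joint angles; "joint_velocities": joint speeds; "joint_efforts": joint torques, N m; "eef_pos": TCP position; "tool_rot": TCP orientation; "wrist_force": force on the tool from outside, world axes, zero at the start; "torque": the same for the moment, N m; "opening": opening from 0.0 (shut) to 1.0 (fully open).
Only numpy, scipy, OpenCV 4.12 (cv2) and the standard library are available. Lean on these libraries where they do the work, as an engineer would, in place of code of your own. Each camera call takes 0.05 s, during which the arm holds its last target.

### The job

On the rail, two flip mounts carry sample plates that snap to one side or the other. Flip the square plate out of the line between the two brass horns and flip the round plate into it, each sprung fully over to its stop; either may go first. Do not disturb the bottle, the mug or the wrench.

Things in the scene. Friction and masses are not known exactly. Their poses are not given: they have to be found in the camera images.
- rail: fixed steel rail on the bench, 50 x 600 x 15 mm, with a brass horn on a post near each end, facing each other. Origin at the underside of its middle; y along the rail, x across it. The horns' common line is parallel to y at x = +44 mm, 99 mm above the bench; each horn mouth (60 mm diameter, top at 129 mm) is 165 mm from the middle, each horn ends about 290 mm from it
- round_mount: fixed base of the round flip mount: grey block 110 x 70 x 14 mm on the rail, hinge bracket at its middle. Origin at the centre of its underside, 15 mm above the bench; x points across the rail to the side where the horns' line runs, y along rail and hinge, z up. Hinge axis 40 mm above the origin. The two mounts stand 170 mm apart, either one on either side
- round_flap (a joint): lean of the round flap, rad: 0 straight up, positive towards the mount's +x (into the line), negative towards -x (out). Stops at -0.785 and +0.785. It starts out of the line. The spring drives it away from 0 to the stop of its side: leaving a stop takes 2 to 3 N sideways at the crossbar, less towards 0; past 0 it springs over by itself
- round_plate (a point): centre of the sample plate of the round flap, 62 mm from the hinge axis: an aluminium disc of 68 mm diameter, 6 mm thick, with a white insert; its faces look along the rail. Axes turn with the flap: y along the hinge, z away from the hinge
- round_bar (a point): centre of the crossbar at the free end of the round flap: dark steel round bar, 12 mm diameter, 60 mm long, parallel to the hinge, 110 mm from the hinge axis. To be pushed sideways, or pinched from above. At a stop it is 78 mm to the side of the hinge axis and 133 mm above the bench; straight up, 165 mm above the bench. Axes as those of the plate
- square_mount: fixed base of the square flip mount: grey block 110 x 70 x 14 mm on the rail, hinge bracket at its middle. Origin at the centre of its underside, 15 mm above the bench; x points across the rail to the side where the horns' line runs, y along rail and hinge, z up. Hinge axis 40 mm above the origin. The two mounts stand 170 mm apart, either one on either side
- square_flap (a joint): lean of the square flap, rad: 0 straight up, positive towards the mount's +x (into the line), negative towards -x (out). Stops at -0.785 and +0.785. It starts in the line. The spring drives it away from 0 to the stop of its side: leaving a stop takes 2 to 3 N sideways at the crossbar, less towards 0; past 0 it springs over by itself
- square_plate (a point): centre of the sample plate of the square flap, 62 mm from the hinge axis: an aluminium square plate of 60 x 60 mm, 6 mm thick, with a white insert; its faces look along the rail. Axes turn with the flap: y along the hinge, z away from the hinge
- square_bar (a point): centre of the crossbar at the free end of the square flap: dark steel round bar, 12 mm diameter, 60 mm long, parallel to the hinge, 110 mm from the hinge axis. To be pushed sideways, or pinched from above. At a stop it is 78 mm to the side of the hinge axis and 133 mm above the bench; straight up, 165 mm above the bench. Axes as those of the plate
- bottle_mid (a point): bystander: loose amber glass bottle, 64 mm diameter, 140 mm high; point at its centre
- mug_mid (a point): bystander: loose white mug, 80 mm diameter, 90 mm high; point at its centre
- wrench_grip (a point): bystander: loose steel wrench, 180 mm long, lying flat beyond the rail; point on its handle

How it is judged:
By the outcome, as a careful person would: the job done as asked, in the order asked, and still so for the second after the job is handed in, with the robot touching nothing.
It also fails if it takes over 48 s, if anything falls off the work surface, if the arm or the gripper's body presses on something with over 40 N, if the wrist force passes 120 N, or if a joint passes its speed limit or range.

## Working session

There is one attempt and no reset: what is moved stays moved. The work goes in short steps, Python scripts to look and compute and a tool call to move; the robot and the scene stay as the last step left them, time stands still between calls to the robot, and variables do not carry over. Pictures are saved under pics/ and viewed, and the job is handed in when it is done.

Besides the shell and the picture viewer there is one more tool, called after ">>>" as name([rows], argument=value, ...), one row to a line, values as JSON. send_rows: Moves the arm, as the interface text tells. Its arguments: {"type":"object","properties":{"motion":{"type":"array","items":{"type":"object","properties":{"rx":{"type":"number"},"ry":{"type":"number"},"rz":{"type":"number"},"x":{"type":"number"},"y":{"type":"number"},"z":{"type":"number"},"fingers":{"type":"number"}}}},"grip_force":{"type":"number"}},"required":["motion"]}

```bash
mkdir -p pics
cat > h.py <<'E'
from rig import *
import numpy as np, cv2, pickle
def snap(n,f):
    s=get_state(); d=snapshot(n); cv2.imwrite('pics/'+f+'.png',d['pixels'][:,:,::-1]); d['state']=s; pickle.dump(d,open(f+'.pkl','wb')); return d
def ray(d,u,v):
    K=np.array([[d['fx'],0,d['cx']],[0,d['fy'],d['cy']],[0,0,1.]])
    xd=(u-d['cx'])/d['fx']; yd=(v-d['cy'])/d['fy']; x,y=xd,yd
    for _ in range(30):
        s=1+d['k1']*(x*x+y*y); x,y=xd/s,yd/s
    return np.array([x,y,1.])
def plane(d,u,v,z):
    R=np.array(d['R']);t=np.array(d['t']); c=-R.T@t; w=R.T@ray(d,u,v); return c+w*(z-c[2])/w[2]
def pt(d,u,v):
    R=np.array(d['R']);t=np.array(d['t']); return R.T@(ray(d,u,v)*d['z_map'][v,u]-t)
E
python3 - <<'E'
from h import *
for n in('scene','top'):
    d=snap(n,n+'0'); print(n,d['k1'],d['fx'],-np.array(d['R']).T@d['t'])
print(get_state())
E
```

```text
scene -0.025359707826085782 450.1588486821579 [1.55182465 0.2948744  0.83052167]
top -0.07995327455009521 528.0303030002489 [0.54113421 0.03788179 1.38907004]
{'time_s': 0.1, 'qpos': array([-1.22808813e+00,  8.78706791e-02,  1.37207235e+00,  4.94672094e-06,
        1.68359389e+00, -1.03076240e-01]), 'joint_velocities': array([-0.00095286, -0.00182789, -0.00303557, -0.00132779, -0.00397703,
       -0.00102639]), 'joint_efforts': array([ 2.64142145e-03, -3.41249514e+01, -3.03302658e+01,  7.20159989e-02,
        3.04729852e-02, -8.42828945e-05]), 'eef_pos': array([ 0.2371163 , -0.49615302,  0.40364214]), 'tool_rot': array([-9.65456349e-04,  9.75261679e-01,  2.21051379e-01, -1.13758181e-04]), 'wrist_force': array([-0.4171833 , -0.00249584,  1.11808108]), 'torque': array([-0.02062896,  0.0243631 , -0.02209811]), 'opening': 1.00103273536754}
```

View pics/scene0.png

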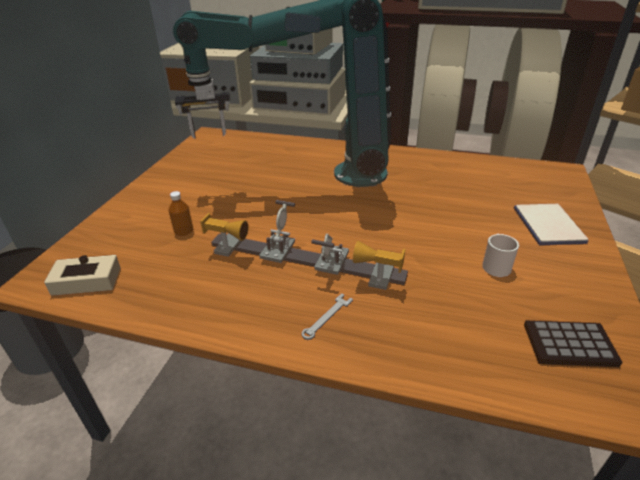

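View pics/top0.png

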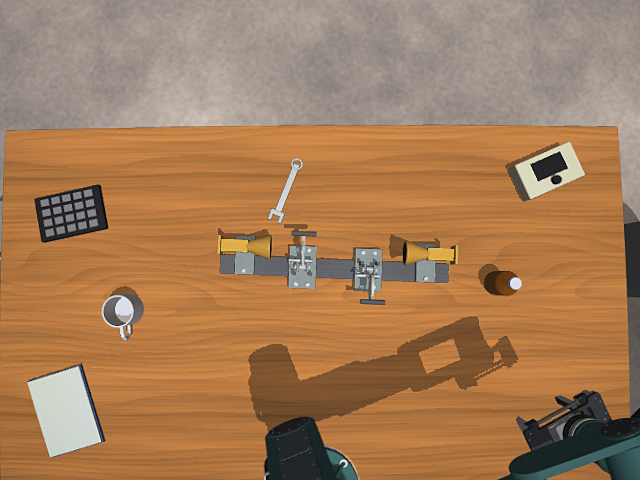

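The top view has image up = +x and left = +y. The square bar is at about (304,233), in line on the far side. The round bar is at about (372,302), out on the near side. The wrench is at about (285,190), and the bottle is at (505,283), to the right of the rail. Next I'll zoom in and measure.

Run:
```python
from h import *
d=pickle.load(open('top0.pkl','rb'))
im=d['pixels'][215:315,210:470,::-1]; cv2.imwrite('pics/crop.png',cv2.resize(im,None,fx=3,fy=3,interpolation=cv2.INTER_CUBIC))
px=d['pixels'].astype(int); 
# world map from depth
P=np.array([[pt(d,u,v) for u in range(200,480)] for v in range(210,320)])
np.save('P.npy',P)
g=px[210:320,200:480]; sat=g.max(2)-g.min(2)
m=((P[...,2]>0.118)&(P[...,2]<0.15)).astype(np.uint8)
n,l,st,c=cv2.connectedComponentsWithStats(m)
for i in range(1,n):
    if st[i,4]>15: print(st[i]+[200,210,0,0,0], P[l==i].mean(0).round(4), P[l==i].min(0).round(3),P[l==i].max(0).round(3), g[l==i].mean(0))
# rail base blocks z~0.029
m=((abs(P[...,2]-0.029)<0.004)&(sat<40)).astype(np.uint8)
n,l,st,c=cv2.connectedComponentsWithStats(m)
for i in range(1,n):
    if st[i,4]>60:
        q=P[l==i][:,:2].astype(np.float32); print('block',st[i,4],q.mean(0),cv2.minAreaRect(q))
m=((abs(P[...,2]-0.015)<0.004)&(sat<40)).astype(np.uint8)
q=P[m>0][:,:2].astype(np.float32); print('rail',cv2.minAreaRect(q))
```

```text
[291 231  26  28 190] [0.6402 0.0306 0.1339] [0.592 0.001 0.119] [0.656 0.06  0.143] [120.21578947 118.74736842 117.48947368]
[217 235   4  19  45] [0.629  0.2346 0.1208] [0.606 0.231 0.118] [0.649 0.239 0.126] [212.17777778 164.62222222  69.33333333]
[253 237  18  20 181] [0.6222 0.125  0.1228] [0.597 0.111 0.118] [0.643 0.152 0.133] [184.19889503 139.99447514  60.11049724]
[406 243  16  20 163] [ 0.6026 -0.2296  0.1233] [ 0.579 -0.254  0.118] [ 0.625 -0.217  0.132] [192.90797546 146.21472393  62.22699387]
[455 245   3  19  51] [ 0.5958 -0.3396  0.121 ] [ 0.575 -0.343  0.118] [ 0.619 -0.336  0.125] [205.58823529 159.43137255  66.43137255]
[360 275  26  30 200] [ 0.4972 -0.132   0.1329] [ 0.48  -0.162  0.118] [ 0.549 -0.102  0.143] [118.71  118.965 118.89 ]
block 63 [ 0.6255029 -0.2901858] ((0.6250999569892883, -0.287730872631073), (0.05075759068131447, 0.010559636168181896), 84.57376861572266)
block 115 [0.6120577  0.05130908] ((0.6121952533721924, 0.05108922719955444), (0.030559444800019264, 0.03251369670033455), 84.92062377929688)
block 581 [0.5608798  0.02877288] ((0.573030233383
[... 211 characters left out ...]
3), 85.9016342163086)
block 348 [0.5843754  0.18365344] ((0.5844911336898804, 0.18342828750610352), (0.05030503123998642, 0.05691210925579071), 87.1572265625)
block 350 [ 0.55882126 -0.28366134] ((0.5605795979499817, -0.2829655110836029), (0.05072169005870819, 0.05711669102311134), 88.79369354248047)
block 162 [ 0.5275891  -0.11744428] ((0.529191792011261, -0.11703374981880188), (0.03666220232844353, 0.036051660776138306), 89.16670989990234)
block 82 [ 0.52623504 -0.15998681] ((0.5261335372924805, -0.15956005454063416), (0.018384812399744987, 0.03642507642507553), 87.79385375976562)
rail ((0.6240829825401306, -0.05402287840843201), (0.5996066331863403, 0.16749253869056702), 86.2496109008789)
```

View pics/crop.png

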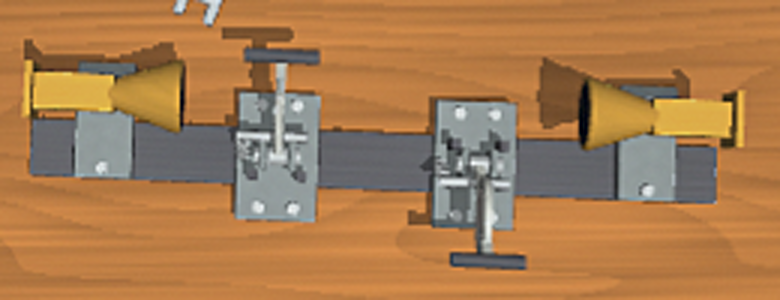

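Run:
```python
from h import *
P=np.load('P.npy')
for lo,hi in((-.2,-.05),(-.04,.09)):
    m=(P[...,2]>.131)&(P[...,2]<.15)&(P[...,1]>lo)&(P[...,1]<hi)
    q=P[m]; print(len(q),cv2.minAreaRect(q[:,:2].astype(np.float32)), q.mean(0))
d=pickle.load(open('top0.pkl','rb'))
# bar by dark mask, ray on plane of bar top
px=d['pixels'].astype(int)
for v0,v1,u0,u1 in((226,240,285,322),(296,308,354,392)):
    s=px[v0:v1,u0:u1]; m=(s.max(2)<110)&(s.max(2)-s.min(2)<25)
    n,l,st,c=cv2.connectedComponentsWithStats(m.astype(np.uint8)); i=1+st[1:,4].argmax()
    u,v=c[i]+[u0,v0]; print(st[i],u,v,plane(d,u,v,.136))
print(get_state()['eef_pos'],snapshot('top')['t'] is None)
```

```text
141 ((0.5072709918022156, -0.131962388753891), (0.059976812452077866, 0.05456950142979622), 89.14537811279297) [ 0.48930229 -0.13164021  0.13604609]
150 ((0.6427276730537415, 0.03473908454179764), (0.05204426869750023, 0.05604848638176918), 54.040645599365234) [0.64476167 0.03032264 0.13618948]
[ 7  5 24  5 98] 303.03061224489795 233.27551020408163 [0.64993607 0.0314651  0.136     ]
[  6   0  25   9 110] 372.5272727272727 301.1454545454545 [ 0.48688764 -0.13148397  0.136     ]
[ 0.2371163  -0.49615302  0.40364214] False
```

>>> send_rows([
  {"rz":0.1,"fingers":0.5},
  {"rz":0.1,"fingers":0.5},
  {"rz":0.1,"fingers":0.5},
  {"rz":0.1,"fingers":0.5},
  {"rz":0.1,"fingers":0.5},
  {"fingers":0.5},
  {"fingers":0.5},
  {"fingers":0.5},
], grip_force=20)

```text
invalid input at $.motion[0]: expected keys rx, ry, rz, x, y, z, fingers
```

>>> send_rows([
  {"rx":0,"ry":0,"rz":0.1,"x":0,"y":0,"z":0,"fingers":0.5},
  {"rx":0,"ry":0,"rz":0.1,"x":0,"y":0,"z":0,"fingers":0.5},
  {"rx":0,"ry":0,"rz":0.1,"x":0,"y":0,"z":0,"fingers":0.5},
  {"rx":0,"ry":0,"rz":0.1,"x":0,"y":0,"z":0,"fingers":0.5},
  {"rx":0,"ry":0,"rz":0.1,"x":0,"y":0,"z":0,"fingers":0.5},
  {"rx":0,"ry":0,"rz":0,"x":0,"y":0,"z":0,"fingers":0.5},
  {"rx":0,"ry":0,"rz":0,"x":0,"y":0,"z":0,"fingers":0.5},
], grip_force=20)

```text
time_s: 0.73
eef_pos: [0.237, -0.4958, 0.4001]
tool_rot: [-0.004, 0.999, -0.038, -0.002]
wrist_force: [0.0, 0.9, -0.2]
opening: 0.542
```

```bash
cat >> h.py <<'E'
from scipy.spatial.transform import Rotation as Ro
def where(target=None):
    s=get_state(); R=Ro.from_quat(s['tool_rot'],scalar_first=True)
    M=R.as_matrix(); print('t',round(s['time_s'],2),'pos',s['eef_pos'].round(4),'toolx',M[:,0].round(3),'toolz',M[:,2].round(3),'open',round(s['opening'],3),'F',s['wrist_force'].round(1))
    if target is not None: print('shift in tool', (M.T@(np.array(target)-s['eef_pos'])).round(4))
    ex=np.array([np.cos(.063),-np.sin(.063),0]); W=np.array([ex,[-ex[1]*-1,-ex[0],0],[0,0,-1.]]).T
    print('turn', Ro.from_matrix(M.T@W).as_rotvec().round(4))
E
python3 -c "
from h import *
where([.443,-.13,.404])"
```

```text
t 0.73 pos [ 0.237  -0.4958  0.4001] toolx [ 0.997 -0.076 -0.004] toolz [-0.003  0.008 -1.   ] open 0.542 F [ 0.   0.9 -0.2]
shift in tool [ 0.1778 -0.3804 -0.0015]
turn [-0.008   0.0035 -0.0126]
```

>>> send_rows([
  {"rx":0,"ry":0,"rz":0,"x":0.018,"y":-0.038,"z":0,"fingers":0.5},
  {"rx":0,"ry":0,"rz":0,"x":0.018,"y":-0.038,"z":0,"fingers":0.5},
  {"rx":0,"ry":0,"rz":0,"x":0.018,"y":-0.038,"z":0,"fingers":0.5},
  {"rx":0,"ry":0,"rz":0,"x":0.018,"y":-0.038,"z":0,"fingers":0.5},
  {"rx":0,"ry":0,"rz":0,"x":0.018,"y":-0.038,"z":0,"fingers":0.5},
  {"rx":0,"ry":0,"rz":0,"x":0.018,"y":-0.038,"z":0,"fingers":0.5},
  {"rx":0,"ry":0,"rz":0,"x":0.018,"y":-0.038,"z":0,"fingers":0.5},
  {"rx":0,"ry":0,"rz":0,"x":0.018,"y":-0.038,"z":0,"fingers":0.5},
  {"rx":0,"ry":0,"rz":0,"x":0,"y":0,"z":0,"fingers":0.5},
  {"rx":0,"ry":0,"rz":0,"x":0,"y":0,"z":0,"fingers":0.5},
])

```text
time_s: 1.57
eef_pos: [0.4018, -0.1997, 0.3985]
tool_rot: [-0.006, 1.0, -0.027, -0.002]
wrist_force: [0.9, -0.6, 0.5]
opening: 0.251
```

```bash
python3 -c "
from h import *
where([.443,-.13,.404])"
```

```text
t 1.57 pos [ 0.4018 -0.1997  0.3985] toolx [ 0.999 -0.054 -0.004] toolz [-0.003  0.012 -1.   ] open 0.251 F [ 0.9 -0.6  0.5]
shift in tool [ 0.0373 -0.0719 -0.0048]
turn [-0.012   0.0042  0.0086]
```

Opening is 23.6 mm. I'll finish the approach, then descend.

>>> send_rows([
  {"rx":-0.012,"ry":0.004,"rz":0.009,"x":0.012,"y":-0.024,"z":0,"fingers":0.5},
  {"rx":0,"ry":0,"rz":0,"x":0.012,"y":-0.024,"z":0,"fingers":0.5},
  {"rx":0,"ry":0,"rz":0,"x":0.012,"y":-0.024,"z":0,"fingers":0.5},
  {"rx":0,"ry":0,"rz":0,"x":0,"y":0,"z":0,"fingers":0.5},
  {"rx":0,"ry":0,"rz":0,"x":0,"y":0,"z":0,"fingers":0.5},
])

```text
time_s: 1.98
eef_pos: [0.4422, -0.1318, 0.3981]
tool_rot: [0.002, 0.999, -0.032, -0.001]
wrist_force: [0.8, 0.2, -0.6]
opening: 0.249
```

```bash
python3 -c "
from h import *
where([.443,-.13,.327])"
```

```text
t 1.98 pos [ 0.4422 -0.1318  0.3981] toolx [ 0.998 -0.063 -0.001] toolz [-0.002 -0.003 -1.   ] open 0.249 F [ 0.8  0.2 -0.6]
shift in tool [ 0.0007 -0.0021  0.0711]
turn [ 0.0031  0.0014 -0.0002]
```

>>> send_rows([
  {"rx":0,"ry":0,"rz":0,"x":0,"y":-0.003,"z":0.024,"fingers":0.5},
  {"rx":0,"ry":0,"rz":0,"x":0,"y":0,"z":0.024,"fingers":0.5},
  {"rx":0,"ry":0,"rz":0,"x":0,"y":0,"z":0.024,"fingers":0.5},
  {"rx":0,"ry":0,"rz":0,"x":0,"y":0,"z":0,"fingers":0.5},
  {"rx":0,"ry":0,"rz":0,"x":0,"y":0,"z":0,"fingers":0.5},
])

```text
time_s: 2.4
eef_pos: [0.4405, -0.1369, 0.3258]
tool_rot: [0.004, 0.999, -0.035, 0.001]
wrist_force: [0.7, -0.5, 1.2]
opening: 0.251
```

```bash
python3 -c "
from h import *
where([.443,-.13,.327])
snap('top','top1'); d=snap('scene','scene1')
cv2.imwrite('pics/s1c.png',cv2.resize(d['pixels'][130:310,150:430,::-1],None,fx=2.5,fy=2.5))
d=snap('wrist','wr1')"
```

```text
t 2.4 pos [ 0.4405 -0.1369  0.3258] toolx [ 0.998 -0.069  0.001] toolz [ 0.001 -0.008 -1.   ] open 0.251 F [ 0.7 -0.5  1.2]
shift in tool [ 0.0021 -0.007  -0.0012]
turn [ 0.0081 -0.0014 -0.0063]
```

View pics/s1c.png

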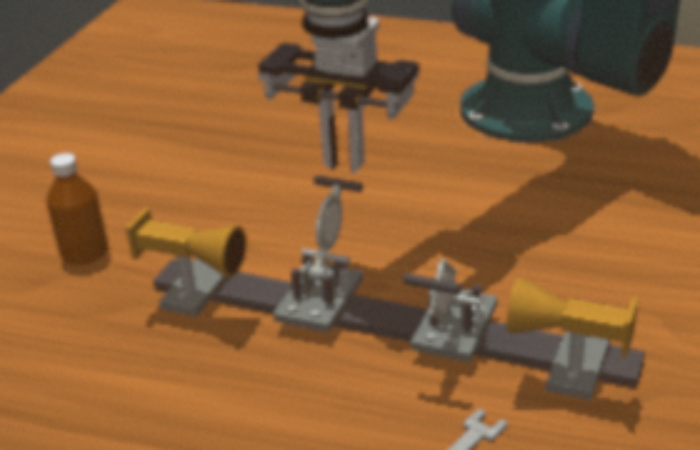

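View pics/wr1.png

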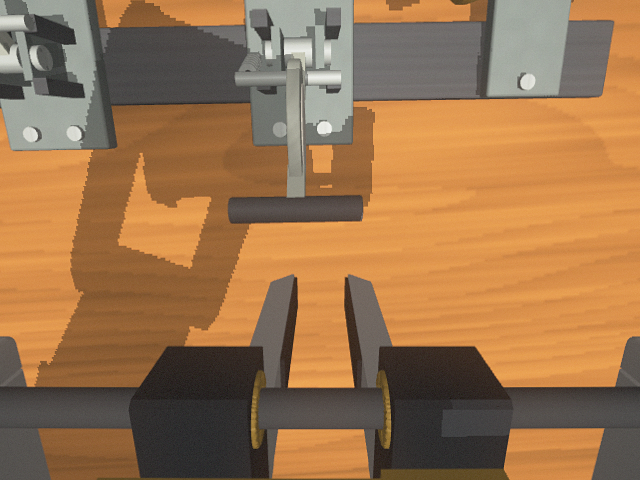

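The wrist view shows the bar's centre at column 296 and the fingers' centre at 321. The fingers are about 9–10 mm too far to −y, so I'll correct that before pushing.

>>> send_rows([
  {"rx":0.008,"ry":0,"rz":-0.006,"x":0,"y":-0.01,"z":0,"fingers":0.5},
  {"rx":0,"ry":0,"rz":0,"x":0,"y":0,"z":0,"fingers":0.5},
  {"rx":0,"ry":0,"rz":0,"x":0,"y":0,"z":0,"fingers":0.5},
])

```text
time_s: 2.8
eef_pos: [0.4424, -0.1265, 0.331]
tool_rot: [0.001, 0.999, -0.032, 0.005]
wrist_force: [0.5, -0.2, -0.5]
opening: 0.25
```

```bash
python3 -c "
from h import *
where([.55,-.136,.327])
d=snap('wrist','wr2')"
```

```text
t 2.8 pos [ 0.4424 -0.1265  0.331 ] toolx [ 0.998 -0.063  0.01 ] toolz [ 0.01  -0.003 -1.   ] open 0.25 F [ 0.5 -0.2 -0.5]
shift in tool [0.1079 0.0027 0.0052]
turn [ 0.0019 -0.0105 -0.0002]
```

View pics/wr2.png

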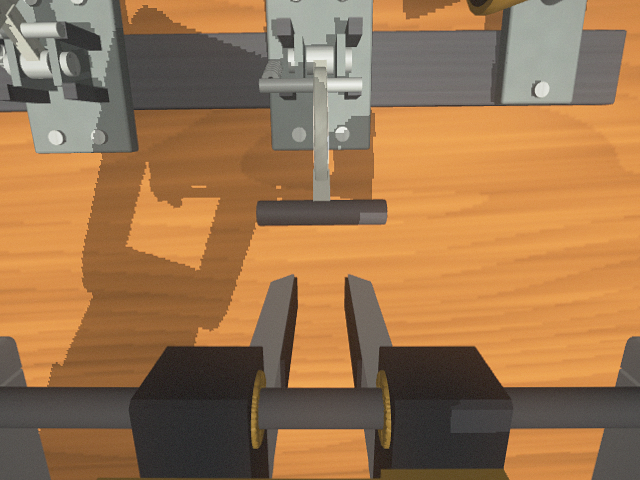

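The bar is now centred at column 321. I'll lower slightly and push, slowly at first.

>>> send_rows([
  {"rx":0,"ry":-0.01,"rz":0,"x":0,"y":0,"z":0.008,"fingers":0.5},
  {"rx":0,"ry":0,"rz":0,"x":0.01,"y":0,"z":0,"fingers":0.5},
  {"rx":0,"ry":0,"rz":0,"x":0.01,"y":0,"z":0,"fingers":0.5},
  {"rx":0,"ry":0,"rz":0,"x":0.01,"y":0,"z":0,"fingers":0.5},
  {"rx":0,"ry":0,"rz":0,"x":0.01,"y":0,"z":0,"fingers":0.5},
  {"rx":0,"ry":0,"rz":0,"x":0.01,"y":0,"z":0,"fingers":0.5},
  {"rx":0,"ry":0,"rz":0,"x":0.01,"y":0,"z":0,"fingers":0.5},
])

```text
time_s: 3.43
eef_pos: [0.5038, -0.1297, 0.324]
tool_rot: [0.001, 0.999, -0.031, -0.009]
wrist_force: [-2.3, 1.2, 2.8]
opening: 0.25
```

```bash
python3 -c "
from h import *
where([.57,-.134,.325])
d=snap('wrist','wr3')"
```

```text
t 3.43 pos [ 0.5038 -0.1297  0.324 ] toolx [ 0.998 -0.061 -0.018] toolz [-0.018 -0.002 -1.   ] open 0.25 F [-2.3  1.2  2.8]
shift in tool [ 0.0663  0.0003 -0.0021]
turn [0.003  0.0175 0.0016]
```

View pics/wr3.png

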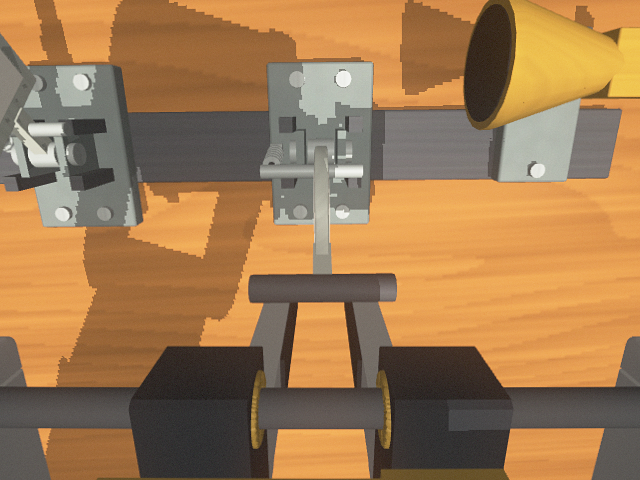

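The fingers are pushing the bar symmetrically, and the force is about 2.3 N as expected. I'll continue past centre.

>>> send_rows([
  {"rx":0,"ry":0.015,"rz":0,"x":0.01,"y":0,"z":0,"fingers":0.5},
  {"rx":0,"ry":0,"rz":0,"x":0.01,"y":0,"z":0,"fingers":0.5},
  {"rx":0,"ry":0,"rz":0,"x":0.01,"y":0,"z":0,"fingers":0.5},
  {"rx":0,"ry":0,"rz":0,"x":0.01,"y":0,"z":0,"fingers":0.5},
  {"rx":0,"ry":0,"rz":0,"x":0.01,"y":0,"z":0,"fingers":0.5},
  {"rx":0,"ry":0,"rz":0,"x":0.01,"y":0,"z":0,"fingers":0.5},
  {"rx":0,"ry":0,"rz":0,"x":0,"y":0,"z":0,"fingers":0.5},
])

```text
time_s: 4.07
eef_pos: [0.5747, -0.1338, 0.3212]
tool_rot: [0.001, 1.0, -0.03, 0.004]
wrist_force: [-0.6, -0.1, 0.3]
opening: 0.249
```

```bash
python3 -c "
from h import *
where([.57,-.134,.325])
d=snap('wrist','wr4')"
```

```text
t 4.07 pos [ 0.5747 -0.1338  0.3212] toolx [ 0.998 -0.061  0.008] toolz [ 0.008 -0.002 -1.   ] open 0.249 F [-0.6 -0.1  0.3]
shift in tool [-0.0047  0.0005 -0.0038]
turn [ 0.0019 -0.0079  0.0022]
```

View pics/wr4.png

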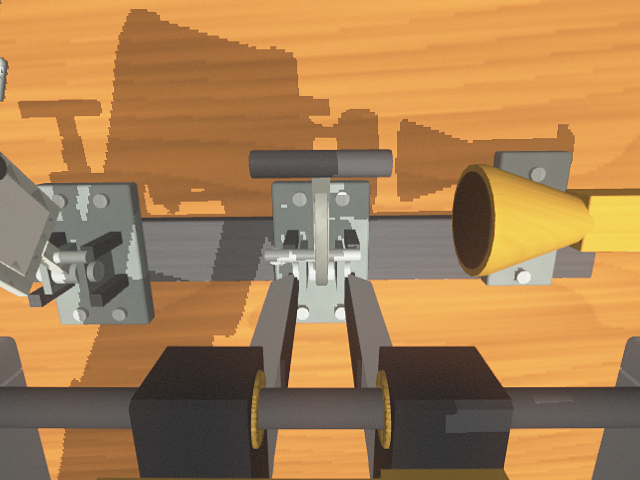

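The round flap has sprung over: the bar is on the far side at about (320,163), clear of the fingers. Next I'll lift and move over to the far side of the square bar.

>>> send_rows([
  {"rx":0,"ry":-0.006,"rz":0,"x":-0.01,"y":0,"z":-0.02,"fingers":0.5},
  {"rx":0,"ry":0,"rz":0,"x":0,"y":0,"z":-0.025,"fingers":0.5},
  {"rx":0,"ry":0,"rz":0,"x":0,"y":0,"z":-0.025,"fingers":0.5},
  {"rx":0,"ry":0,"rz":0,"x":0,"y":0,"z":-0.025,"fingers":0.5},
  {"rx":0,"ry":0,"rz":0,"x":0,"y":0,"z":0,"fingers":0.5},
  {"rx":0,"ry":0,"rz":0,"x":0,"y":0,"z":0,"fingers":0.5},
])

```text
time_s: 4.62
eef_pos: [0.5637, -0.1327, 0.415]
tool_rot: [-0.0, 1.0, -0.03, -0.003]
wrist_force: [0.4, 0.9, -0.5]
opening: 0.253
```

```bash
python3 -c "
from h import *
where([.698,.028,.415])"
```

```text
t 4.62 pos [ 0.5637 -0.1327  0.415 ] toolx [ 0.998 -0.061 -0.006] toolz [-0.006  0.001 -1.   ] open 0.253 F [ 0.4  0.9 -0.5]
shift in tool [ 0.1243 -0.1686 -0.0007]
turn [-0.0007  0.0059  0.0022]
```

>>> send_rows([
  {"rx":0,"ry":0.005,"rz":0,"x":0.02,"y":-0.027,"z":0,"fingers":0.5},
  {"rx":0,"ry":0,"rz":0,"x":0.02,"y":-0.027,"z":0,"fingers":0.5},
  {"rx":0,"ry":0,"rz":0,"x":0.02,"y":-0.027,"z":0,"fingers":0.5},
  {"rx":0,"ry":0,"rz":0,"x":0.02,"y":-0.027,"z":0,"fingers":0.5},
  {"rx":0,"ry":0,"rz":0,"x":0.02,"y":-0.027,"z":0,"fingers":0.5},
  {"rx":0,"ry":0,"rz":0,"x":0.02,"y":-0.027,"z":0,"fingers":0.5},
  {"rx":0,"ry":0,"rz":0,"x":0,"y":0,"z":0,"fingers":0.5},
  {"rx":0,"ry":0,"rz":0,"x":0,"y":0,"z":0,"fingers":0.5},
])

```text
time_s: 5.28
eef_pos: [0.698, 0.0265, 0.4011]
tool_rot: [0.0, 0.999, -0.033, -0.007]
wrist_force: [-0.0, -0.3, 0.2]
opening: 0.251
```

```bash
python3 -c "
from h import *
where([.698,.028,.415])
d=snap('wrist','wr5'); d=snap('top','top5')
cv2.imwrite('pics/t5c.png',cv2.resize(d['pixels'][140:340,180:500,::-1],None,fx=2.5,fy=2.5))"
```

```text
t 5.28 pos [0.698  0.0265 0.4011] toolx [ 0.998 -0.067 -0.014] toolz [-0.014  0.    -1.   ] open 0.251 F [-0.  -0.3  0.2]
shift in tool [-0.0003 -0.0015 -0.0139]
turn [ 0.0006  0.0142 -0.0037]
```

View pics/t5c.png

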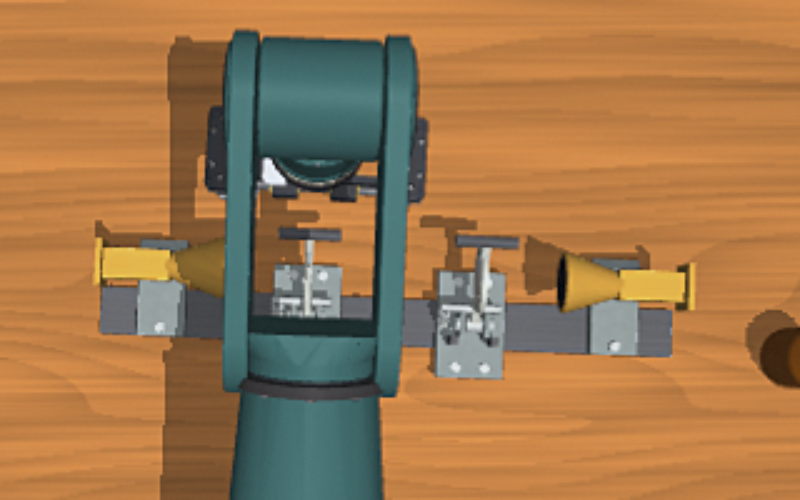

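View pics/wr5.png

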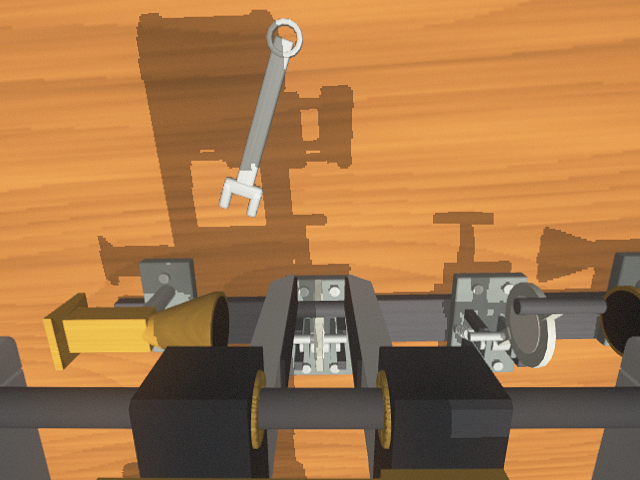

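The top view shows the round flap over on the line side. In the wrist view the square plate's stem is centred between the fingers at about column 320, and the wrench is well ahead. I'll descend beyond the square bar.

>>> send_rows([
  {"rx":0,"ry":0.014,"rz":-0.003,"x":0.002,"y":0,"z":0.02,"fingers":0.5},
  {"rx":0,"ry":0,"rz":0,"x":0,"y":0,"z":0.02,"fingers":0.5},
  {"rx":0,"ry":0,"rz":0,"x":0,"y":0,"z":0.02,"fingers":0.5},
  {"rx":0,"ry":0,"rz":0,"x":0,"y":0,"z":0.015,"fingers":0.5},
  {"rx":0,"ry":0,"rz":0,"x":0,"y":0,"z":0,"fingers":0.5},
  {"rx":0,"ry":0,"rz":0,"x":0,"y":0,"z":0,"fingers":0.5},
])

```text
time_s: 5.88
eef_pos: [0.6947, 0.0173, 0.3266]
tool_rot: [0.001, 0.999, -0.037, 0.002]
wrist_force: [0.2, 0.3, -0.3]
opening: 0.248
```

```bash
python3 -c "
from h import *
where([.698,.028,.325])
d=snap('scene','sc6')
cv2.imwrite('pics/s6c.png',cv2.resize(d['pixels'][130:350,150:470,::-1],None,fx=2.5,fy=2.5))"
```

```text
t 5.88 pos [0.6947 0.0173 0.3266] toolx [ 0.997 -0.075  0.004] toolz [ 0.003 -0.003 -1.   ] open 0.248 F [ 0.2  0.3 -0.3]
shift in tool [ 0.0025 -0.0109  0.0016]
turn [ 0.0025 -0.0035 -0.0118]
```

View pics/s6c.png

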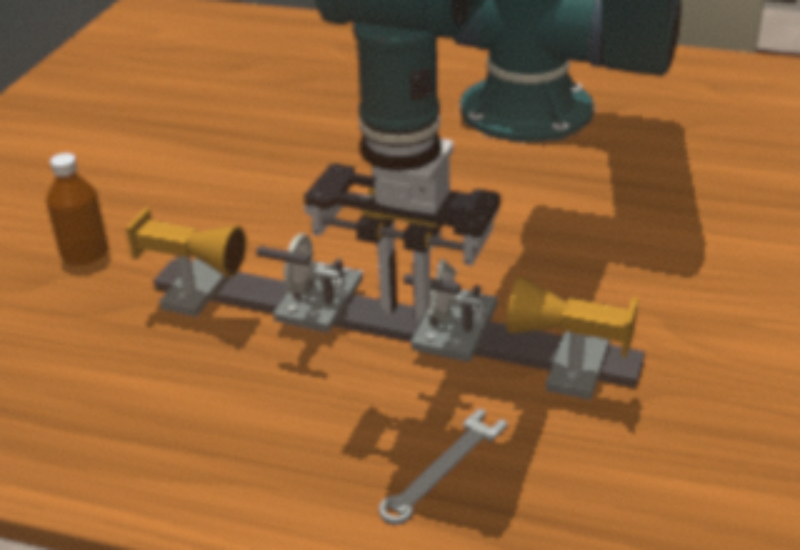

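The descent drifted 11 mm in y, so I'll correct that and begin pushing gently.

>>> send_rows([
  {"rx":0,"ry":0,"rz":-0.011,"x":0,"y":-0.011,"z":0,"fingers":0.5},
  {"rx":0,"ry":0,"rz":0,"x":0,"y":0,"z":0,"fingers":0.5},
  {"rx":0,"ry":0,"rz":0,"x":0,"y":0,"z":0,"fingers":0.5},
])

```text
time_s: 6.18
eef_pos: [0.6955, 0.0277, 0.3308]
tool_rot: [0.001, 0.999, -0.033, 0.004]
wrist_force: [0.4, -0.8, 0.5]
opening: 0.248
```

```bash
python3 -c "
from h import *
where([.563,.0365,.325])
d=snap('wrist','wr7')"
```

```text
t 6.18 pos [0.6955 0.0277 0.3308] toolx [ 0.998 -0.065  0.009] toolz [ 0.009 -0.003 -1.   ] open 0.248 F [ 0.4 -0.8  0.5]
shift in tool [-0.1328 -0.0002  0.0046]
turn [ 0.0024 -0.009  -0.002 ]
```

View pics/wr7.png

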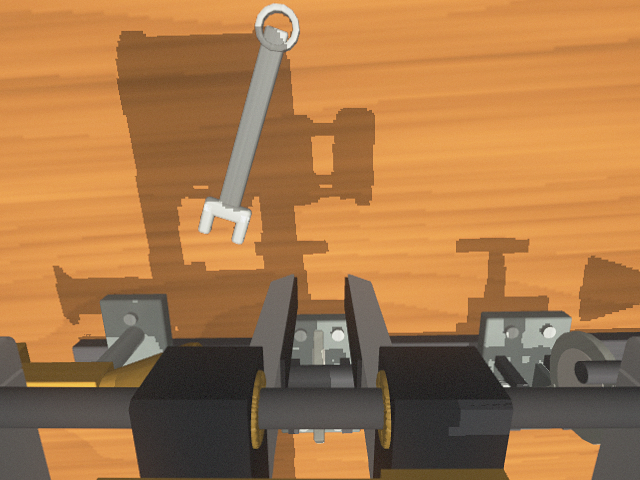

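The fingers are beyond the bar, with the stem centred at column 320. I'll lower and push towards −x.

>>> send_rows([
  {"rx":0,"ry":-0.008,"rz":0,"x":0,"y":0,"z":0.008,"fingers":0.5},
  {"rx":0,"ry":0,"rz":0,"x":-0.01,"y":0,"z":0,"fingers":0.5},
  {"rx":0,"ry":0,"rz":0,"x":-0.01,"y":0,"z":0,"fingers":0.5},
  {"rx":0,"ry":0,"rz":0,"x":-0.01,"y":0,"z":0,"fingers":0.5},
  {"rx":0,"ry":0,"rz":0,"x":-0.01,"y":0,"z":0,"fingers":0.5},
  {"rx":0,"ry":0,"rz":0,"x":-0.01,"y":0,"z":0,"fingers":0.5},
  {"rx":0,"ry":0,"rz":0,"x":-0.01,"y":0,"z":0,"fingers":0.5},
])

```text
time_s: 6.82
eef_pos: [0.6431, 0.0319, 0.3341]
tool_rot: [0.002, 0.999, -0.031, 0.027]
wrist_force: [6.6, -0.1, 5.9]
opening: 0.25
```

```bash
python3 -c "
from h import *
where([.563,.0365,.325])"
```

```text
t 6.82 pos [0.6431 0.0319 0.3341] toolx [ 0.997 -0.062  0.054] toolz [ 0.053 -0.006 -0.999] open 0.25 F [ 6.6 -0.1  5.9]
shift in tool [-0.0806  0.0003  0.0048]
turn [ 0.0024 -0.0536  0.0007]
```

```bash
python3 -c "
from h import *
where([.563,.0365,.325])
d=snap('wrist','wr8')
d=snap('scene','sc8')
cv2.imwrite('pics/s8c.png',cv2.resize(d['pixels'][190:300,250:390,::-1],None,fx=5,fy=5))"
```

```text
t 6.82 pos [0.6431 0.0319 0.3341] toolx [ 0.997 -0.062  0.054] toolz [ 0.053 -0.006 -0.999] open 0.25 F [ 6.6 -0.1  5.9]
shift in tool [-0.0806  0.0003  0.0048]
turn [ 0.0024 -0.0536  0.0007]
```

View pics/s8c.png

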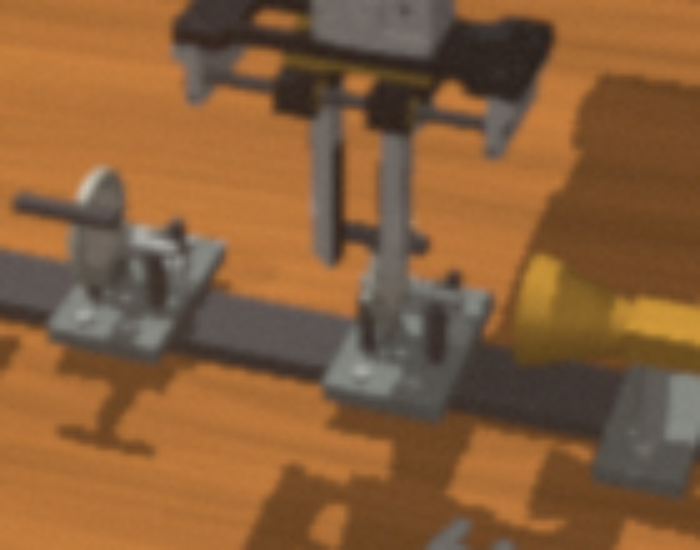

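View pics/wr8.png

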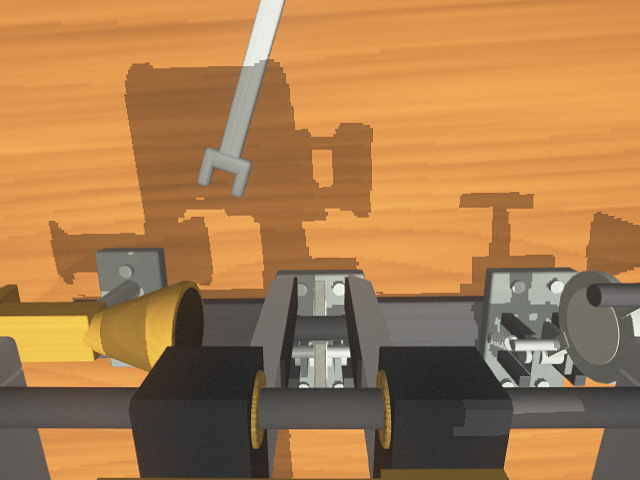

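The bar is being pushed, with the fingers still overlapping it. The tool has drifted in tilt (ry) and height, so I'll correct both while continuing.

>>> send_rows([
  {"rx":0,"ry":-0.03,"rz":0,"x":-0.008,"y":0,"z":0.006,"fingers":0.5},
  {"rx":0,"ry":-0.03,"rz":0,"x":-0.008,"y":0,"z":0.005,"fingers":0.5},
  {"rx":0,"ry":-0.01,"rz":0,"x":-0.008,"y":0,"z":0.003,"fingers":0.5},
  {"rx":0,"ry":-0.005,"rz":0,"x":-0.008,"y":0,"z":0.002,"fingers":0.5},
])

```text
time_s: 7.25
eef_pos: [0.6124, 0.0339, 0.3232]
tool_rot: [0.001, 1.0, -0.031, -0.004]
wrist_force: [0.7, -0.0, 1.0]
opening: 0.248
```

```bash
python3 -c "
from h import *
where([.555,.0365,.325])"
```

```text
t 7.25 pos [0.6124 0.0339 0.3232] toolx [ 0.998 -0.062 -0.009] toolz [-0.009 -0.002 -1.   ] open 0.248 F [ 0.7 -0.   1. ]
shift in tool [-0.0575  0.0009 -0.0013]
turn [0.0024 0.0086 0.0011]
```

>>> send_rows([
  {"rx":0,"ry":0.005,"rz":0,"x":-0.01,"y":0,"z":0,"fingers":0.5},
  {"rx":0,"ry":0,"rz":0,"x":-0.01,"y":0,"z":0,"fingers":0.5},
  {"rx":0,"ry":0,"rz":0,"x":-0.01,"y":0,"z":0,"fingers":0.5},
  {"rx":0,"ry":0,"rz":0,"x":-0.01,"y":0,"z":0,"fingers":0.5},
  {"rx":0,"ry":0,"rz":0,"x":-0.01,"y":0,"z":0,"fingers":0.5},
  {"rx":0,"ry":0,"rz":0,"x":0,"y":0,"z":0,"fingers":0.5},
])

```text
time_s: 7.75
eef_pos: [0.5533, 0.0379, 0.3136]
tool_rot: [0.001, 0.999, -0.031, -0.015]
wrist_force: [-1.0, -1.0, 0.3]
opening: 0.245
```

```bash
python3 -c "
from h import *
where([.555,.0365,.325])
d=snap('wrist','wr9')
d=snap('scene','sc9')
cv2.imwrite('pics/s9c.png',cv2.resize(d['pixels'][190:300,250:390,::-1],None,fx=5,fy=5))"
```

```text
t 7.75 pos [0.5533 0.0379 0.3136] toolx [ 0.998 -0.062 -0.031] toolz [-0.031 -0.001 -1.   ] open 0.245 F [-1.  -1.   0.3]
shift in tool [ 0.0014  0.0013 -0.0115]
turn [0.0027 0.0308 0.0014]
```

View pics/s9c.png

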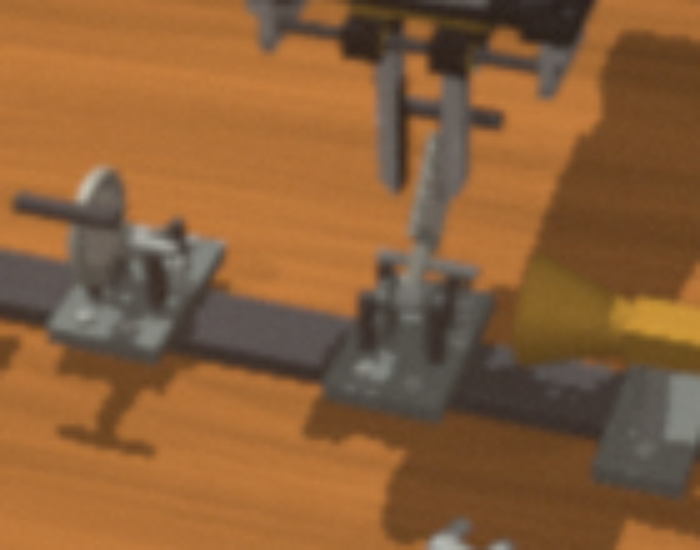

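View pics/wr9.png

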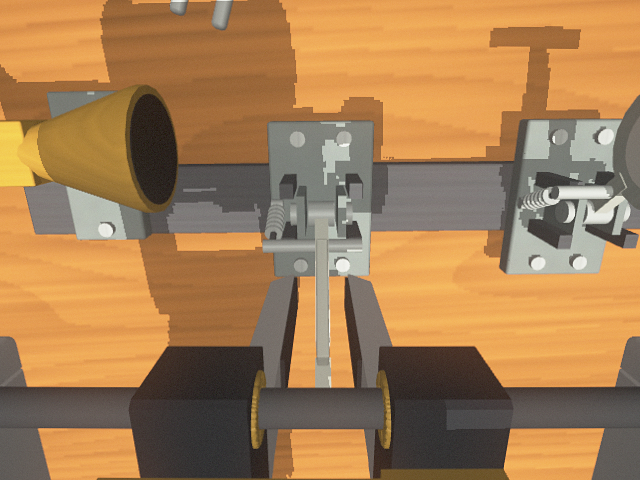

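The square flap has gone over to −x, and its stem lies between the fingers. I'll retract (+x and up), then check both flaps.

>>> send_rows([
  {"rx":0,"ry":0.015,"rz":0,"x":0.01,"y":0,"z":0,"fingers":0.5},
  {"rx":0,"ry":0.015,"rz":0,"x":0.01,"y":0,"z":-0.01,"fingers":0.5},
  {"rx":0,"ry":0,"rz":0,"x":0,"y":0,"z":-0.025,"fingers":0.5},
  {"rx":0,"ry":0,"rz":0,"x":0,"y":0,"z":-0.03,"fingers":0.5},
  {"rx":0,"ry":0,"rz":0,"x":0,"y":0,"z":-0.03,"fingers":0.5},
  {"rx":0,"ry":0,"rz":0,"x":0,"y":0,"z":-0.03,"fingers":0.5},
  {"rx":0,"ry":0,"rz":0,"x":0,"y":0,"z":0,"fingers":0.5},
])

```text
time_s: 8.43
eef_pos: [0.5814, 0.036, 0.4359]
tool_rot: [0.001, 1.0, -0.031, -0.003]
wrist_force: [0.0, -0.1, 1.6]
opening: 0.251
```

```bash
python3 -c "
from h import *
where([.5,-.15,.45])"
```

```text
t 8.43 pos [0.5814 0.036  0.4359] toolx [ 0.998 -0.063 -0.005] toolz [-0.005 -0.003 -1.   ] open 0.251 F [ 0.  -0.1  1.6]
shift in tool [-0.0696  0.1908 -0.0131]
turn [0.003  0.0049 0.0003]
```

Tips are at 0.237 m, above everything. I'll move clear so the top view is unobstructed.

>>> send_rows([
  {"rx":0,"ry":0,"rz":0,"x":-0.02,"y":0.035,"z":0,"fingers":0.5},
  {"rx":0,"ry":0,"rz":0,"x":-0.02,"y":0.035,"z":0,"fingers":0.5},
  {"rx":0,"ry":0,"rz":0,"x":-0.02,"y":0.035,"z":0,"fingers":0.5},
  {"rx":0,"ry":0,"rz":0,"x":-0.02,"y":0.035,"z":0,"fingers":0.5},
  {"rx":0,"ry":0,"rz":0,"x":-0.02,"y":0.035,"z":0,"fingers":0.5},
  {"rx":0,"ry":0,"rz":0,"x":-0.02,"y":0.035,"z":0,"fingers":0.5},
  {"rx":0,"ry":0,"rz":0,"x":-0.02,"y":0.035,"z":0,"fingers":0.5},
  {"rx":0,"ry":0,"rz":0,"x":-0.02,"y":0.035,"z":0,"fingers":0.5},
  {"rx":0,"ry":0,"rz":0,"x":-0.02,"y":0.035,"z":0,"fingers":0.5},
  {"rx":0,"ry":0,"rz":0,"x":-0.02,"y":0.035,"z":0,"fingers":0.5},
  {"rx":0,"ry":0,"rz":0,"x":-0.02,"y":0.035,"z":0,"fingers":0.5},
  {"rx":0,"ry":0,"rz":0,"x":-0.02,"y":0.035,"z":0,"fingers":0.5},
  {"rx":0,"ry":0,"rz":0,"x":0,"y":0,"z":0,"fingers":0.5},
  {"rx":0,"ry":0,"rz":0,"x":0,"y":0,"z":0,"fingers":0.5},
])

```text
time_s: 9.6
eef_pos: [0.3177, -0.3894, 0.4265]
tool_rot: [0.002, 1.0, -0.03, 0.001]
wrist_force: [0.6, 0.3, -0.4]
opening: 0.253
```

Run:
```python
from h import *
where()
d=snap('top','top10'); snap('scene','sc10')
d0=pickle.load(open('top0.pkl','rb'))
px=d['pixels'].astype(int)
P=np.array([[pt(d,u,v) for u in range(200,480)] for v in range(210,320)])
for n,lo,hi in(('round',-.2,-.09),('square',-.02,.09)):
    m=(P[...,2]>.126)&(P[...,2]<.19)&(P[...,1]>lo)&(P[...,1]<hi); q=P[m]
    print(n,len(q),q.min(0).round(3),q.max(0).round(3),np.median(q,0).round(3))
df=np.abs(px-d0['pixels'].astype(int)).max(2)
for n,(v0,v1,u0,u1) in dict(wrench=(155,225,262,306),bottle=(262,302,475,528),mug=(285,345,95,150)).items():
    print(n,'changed px',(df[v0:v1,u0:u1]>40).sum())
```

```text
t 9.6 pos [ 0.3177 -0.3894  0.4265] toolx [ 0.998 -0.059  0.001] toolz [ 0.001 -0.004 -1.   ] open 0.253 F [ 0.6  0.3 -0.4]
turn [ 0.0037 -0.0013  0.0039]
round 179 [ 0.589 -0.169  0.126] [ 0.647 -0.11   0.144] [ 0.639 -0.138  0.135]
square 160 [0.489 0.01  0.126] [0.544 0.066 0.143] [0.497 0.038 0.136]
wrench changed px 22
bottle changed px 0
mug changed px 0
```

View pics/top10.png

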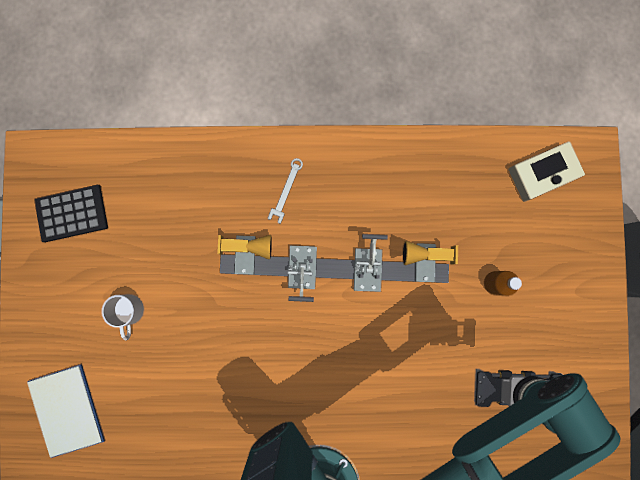

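View pics/sc10.png

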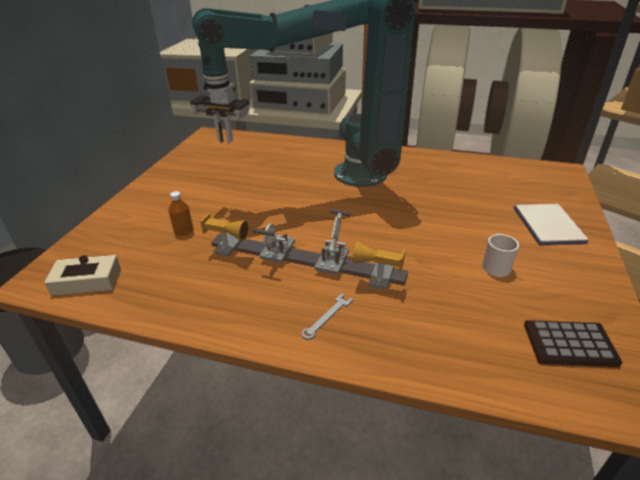

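Both bars are at stop height on the opposite sides. The 22 changed pixels in the wrench's box may only be the square flap's old shadow, so I'll check before handing in.

Run:
```python
from h import *
a=pickle.load(open('top0.pkl','rb'))['pixels'].astype(int);b=pickle.load(open('top10.pkl','rb'))['pixels'].astype(int)
v,u=np.where(np.abs(a-b).max(2)[155:225,262:306]>40); print(v.min()+155,v.max()+155,u.min()+262,u.max()+262)
for q in(a,b):
    s=q[155:224,262:306]; m=(s.max(2)-s.min(2)<40)&(s.min(2)>100); print('wrench centroid',np.argwhere(m).mean(0),m.sum())
print(sign_off())
```

```text
224 224 284 305
wrench centroid [36.34020619 23.35257732] 485
wrench centroid [36.2238193  23.39835729] 487
the job is handed in; nothing more can be done
None
```

Both plates are flipped: the round plate is in the line between the horns and the square plate is out of it. I handed the job in at about 9.7 s, well inside the 48 s limit.

I pushed each crossbar sideways past centre with the two fingers on either side of the plate, the round one first. Each flap sprang over by itself.

- **Stops:** in the last top view the round bar is on the horns' side of its hinge (x about 0.639) and the square bar on the near side (x about 0.497). The median surface height is 135–136 mm for both, which matches the stop height and not the 165 mm of an upright flap.
- **Bystanders:** the bottle and mug show no changed pixels. The wrench's centroid moved about 0.1 px, which is noise. The 22 changed pixels in the wrench's box are all in its bottom row, where the square flap's old shadow lay.
- **Arm:** it ended clear of everything. The highest wrist force in the readings between moves was about 9 N.
- **Corrections:** the tool drifted about 10 mm sideways on each descent, and it tilted about 0.05 rad during the square push. I corrected both before carrying on.

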